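Unbox a new presser head and hold its spring at the mark

ROBOT

A 7-joint arm with a two-finger parallel gripper is mounted at the origin on the work surface. World frame = base frame: x ahead of the robot, y to its left, z up, the work surface at z = 0. Lengths are in m, angles in rad, forces in N, time in s.
With the tool pointing down it reaches from about 0.4 to 0.85 m from the base axis. Payload 4.5 kg.
Tool frame: the origin (TCP) lies midway between the tips of the shut fingers; the grasp point (between the pads) lies 19 mm behind it; z points along the fingers, y is the line along which they close (so a half turn about z gives the same grasp; the last joint's range is limited). The gripper opens to 88 mm and grips with 3 to 60 N. Pads are 18 mm wide; open, the fingers measure 123 mm over their backs; the gripper's body (75 mm by 187 mm) begins 45 mm behind the grasp point.
Start: joints at [0.034, 0.689, -0.195, 1.565, 0.157, 0.902, -0.215], TCP at [0.625, 0, 0.239] pointing down, gripper open.
Joint ranges: [-3.01, 3.01], [-0.46, 2.08], [-1.47, 1.51], [0.13, 2.56], [-1, 4.14], [0.04, 2.09], [-2.66, 2.66]. Speed limits (rad/s): [2.57, 2.57, 3.14, 3.14, 3.14, 3.14, 3.14].

INTERFACE

Orientations are given as a unit quaternion [x, y, z, w].
In Python, from plant import r, eyes, finish_job gives the robot as it stands. The module is installed in compiled form; this text tells all that it offers.
- The arm moves only by the tool move_arm, never from a script. Its argument "motion" is a list of rows, each a list of 7 numbers: the shift along the tool's x, y, z in mm, then the turn, a rotation vector about the tool's x, y, z in degrees, then the closure, from 0 (fully open) to 1 (shut). A call has 1 to 5 rows; each row is the pose to reach, as a shift and turn from the pose commanded when the call began, along the tool's axes at that moment; what a row does not reach only later rows make up. A row lasts 1/8 s, in which the tool goes at most 62.5 mm and 10.7 degrees, less where a joint would pass 70% of its speed; a pose out of reach is approached as far as the arm can. A call with a gripper value outside its range is refused whole. The fingers move at their own pace and stop on an object; "newtons" is the grip in N (left out, the last holds). Time passes only in rows, so rows that repeat a pose let the fingers close. It gives the time, the measured TCP pose, the force, the opening and the grip force at its end, in the units of the state.
- r.get_state(): the state, without advancing time (a new reading comes with each control period).
- eyes.snapshot(name): name is "scene" or "side" or "wrist"; returns a dict with "frame" (420x560x3 uint8, red, green, blue), "z_map" (420x560 float32, m along the optical axis (not along the pixel's ray), 0 where there is no reading), "intrinsics" (3x3 intrinsics, pixels), "world_to_cam" (4x4, takes a point from world to camera coordinates). Camera axes: x right, y down, z forward; pixel columns grow to the right and rows downward; lengths in m; the calibration is good to about 2 mm. A picture is of the moment at which its call begins.
- finish_job(): hands the job in; it is judged then, once.
The state is a dict: "clock": time; "q": joint angles; "qd": joint speeds; "joint_torque": joint torques, N m; "tool_pos": TCP position; "eef_rot": TCP orientation; "contact_force": force on the tool from outside, world axes, zero at the start; "moment": the same for the moment, N m; "opening": opening from 0.0 (shut) to 1.0 (fully open); "finger_force": force on a finger pad.
Only numpy, scipy, OpenCV 4.12 (cv2) and the standard library are available. Lean on these libraries where they do the work, as an engineer would, in place of code of your own. Each camera call takes 0.05 s, during which the arm holds its last target. There are 200 camera calls.

TASK

A new spring-loaded presser head for the sole press has arrived in its carton. First swing both carton flaps outward until they lean well back past upright, then test the spring: with the fingertips press the red cap straight down 12 mm, so that the yellow part of the stem has just sunk into the green collar and the bare steel part still shows, never running it down onto its stop. Keep it there for at least two seconds and finish still holding it down at that mark; do not shift the last, the glue jar or the spool standing around the carton.

Things in the scene. Friction and masses are not known exactly. Their poses are not given: they have to be found in the camera images.
- carton: Open cardboard carton, fixed to the bench, 240 mm (its own x) by 220 mm (its own y) by 120 mm high to the rim, walls and floor 4 mm. Origin: centre of its underside; z up. Its two end flaps (at its -x and +x ends) are already folded down outside and do not move. The two long flaps are hinged on the rims at y = +110 mm and y = -110 mm.
- flap_left (a joint): Angle (rad) of the long flap on the carton's +y rim: 0 = lying level over the carton, 1.57 = upright, 2.7 = leaning back outward as far as it goes. It starts half raised (0.7 to 1.1). The flap is 90 mm from hinge to free edge, 236 mm long, 4 mm thick, 30 g; its stiff crease keeps it where it is left (about 0.025 N m to turn it).
- flap_right (a joint): The same for the long flap on the carton's -y rim: 0 = level, 1.57 = upright, 2.7 = fully back; starts half raised (0.7 to 1.1).
- flap_left_hinge (a point): Middle of the left flap's hinge line, at carton (0, +110, 120) mm; the hinge line runs along the carton's x.
- flap_right_hinge (a point): Middle of the right flap's hinge line, at carton (0, -110, 120) mm; the hinge line runs along the carton's x.
- flap_left_edge (a point): Middle of the left flap's free edge, 90 mm from its hinge; moves with the flap.
- flap_right_edge (a point): Middle of the right flap's free edge, 90 mm from its hinge; moves with the flap.
- presser: The presser head, fixed upright on a plywood packing board 120 x 100 x 18 mm on the carton floor, somewhere near the middle of the carton. Green collar 48 mm across, its top 58 mm above this origin. Origin: centre of the board's underside, on the plunger's axis; z up.
- plunger (a joint): Travel of the plunger, pushed straight down into the collar (m): 0 = fully up (as it starts), 0.020 = on its stop. Wanted: 0.012. Spring: 4 N to start it moving, plus 0.7 N per mm (about 12.4 N at 12 mm); it comes back up when let go.
- cap_top (a point): Centre of the flat top of the plunger's red cap (44 mm across, 12 mm thick); moves with the plunger. With the plunger up it is 92 mm above the presser's origin, 24 mm below the carton's rim. Under the cap the 18 mm stem shows 10 mm of bare steel and below that 12 mm of yellow, down to the collar's top.
- shoe_last: Bystander: green plastic shoe last, sole down, about 200 mm long, 60 mm wide, 107 mm high, beside the carton's +y side. Origin: centre of its underside, z up.
- glue_jar: Bystander: yellow jar with black cap, 66 mm across, 85 mm high, beside the carton's -y side. Origin: centre of its underside, z up.
- spool: Bystander: red thread spool with wooden ends, 44 mm across, 58 mm high, beside the carton's -y side. Origin: centre of its underside, z up.
Not all that is in view belongs to the job. What is shaped like the presser but blue or pink is not meant.

How it is judged:
By the outcome, as a careful person would: the job done as asked, in the order asked, and still so for the second after the job is handed in, while the arm keeps its last pose, push and grip.
It also fails if it takes over 64 s, if anything falls off the work surface, if the arm or the gripper's body presses on something with over 40 N, if the wrist force passes 120 N, or if a joint passes its speed limit or range.

## Working session

There is one attempt and no reset: what is moved stays moved. The work goes in short steps, Python scripts to look and compute and a tool call to move; the robot and the scene stay as the last step left them, time stands still between calls to the robot, and variables do not carry over. Pictures are saved under pics/ and viewed, at most 10 in all, crops included, and the job is handed in when it is done.

Besides the shell and the picture viewer there is one more tool, called after "Emit:" as name(argument=value, ...), one argument or row to a line, values as JSON. move_arm: Moves the arm, as the interface text tells. Its arguments: {"type":"object","properties":{"motion":{"type":"array","items":{"type":"array","items":{"type":"number"}}},"newtons":{"type":"number"}},"required":["motion"]}

```bash
mkdir -p pics; cat > h.py <<'E'
import numpy as np, cv2
from plant import r, eyes, finish_job
def cloud(s):
    K=s["intrinsics"];z=s["z_map"];v,u=np.mgrid[:420,:560]
    P=np.stack([(u-K[0,2])/K[0,0]*z,(v-K[1,2])/K[1,1]*z,z,np.ones_like(z)],-1)
    W=P@np.linalg.inv(s["world_to_cam"]).T
    W=W[...,:3];W[z==0]=np.nan
    return W
def snap(n): return eyes.snapshot(n)
def save(img,f): cv2.imwrite("pics/"+f,cv2.cvtColor(img,cv2.COLOR_RGB2BGR))
E
python3 - <<'E'
from h import *
a=snap("scene");b=snap("side");w=snap("wrist")
np.savez("s0.npz",**{n+k:s[k] for n,s in zip("abw",(a,b,w)) for k in s})
save(cv2.resize(np.vstack([np.hstack([a["frame"],b["frame"]]),np.hstack([w["frame"],w["frame"]*0])]),(800,600)),"p0.png")
for s in (a,b,w): print(np.linalg.inv(s["world_to_cam"])[:3].round(3), s["intrinsics"][0])
print(r.get_state())
E
```

```text
[[-0.046  0.594 -0.803  1.362]
 [ 0.999  0.034 -0.032  0.064]
 [ 0.008 -0.804 -0.595  0.685]] [421.76574302   0.         265.71134323]
[[-0.977 -0.125  0.173  0.32 ]
 [-0.213  0.629 -0.748  0.947]
 [-0.016 -0.767 -0.641  0.882]] [519.07983549   0.         278.90601983]
[[ 1.     0.    -0.002  0.624]
 [-0.    -0.946 -0.324  0.085]
 [-0.002  0.324 -0.946  0.384]] [305.89120112   0.         279.27313273]
{'clock': 0.15, 'q': array([ 0.03381558,  0.68977792, -0.19450817,  1.56607144,  0.15734529,
        0.90248289, -0.21508305]), 'qd': array([ 1.44505176e-03, -1.95125494e-03, -1.43966451e-03, -5.37093959e-03,
       -3.47200407e-05,  7.65967142e-04,  1.94858800e-03]), 'joint_torque': array([-1.46674727e-03, -5.27863634e+01, -1.26819178e+00, -1.53587687e+01,
       -5.24473807e-02,  3.92338901e-03,  1.12435155e-04]), 'tool_pos': array([ 6.24542398e-01, -6.57092070e-05,  2.38111127e-01]), 'eef_rot': array([ 7.07079808e-01,  7.07133432e-01, -5.24757909e-04, -4.22702564e-04]), 'contact_force': array([-0.71945866, -0.25446093,  0.81865913]), 'moment': array([-0.01170739, -0.00466826,  0.04976555]), 'finger_force': 0.0, 'opening': 1.001749339404242}
```

View pics/p0.png

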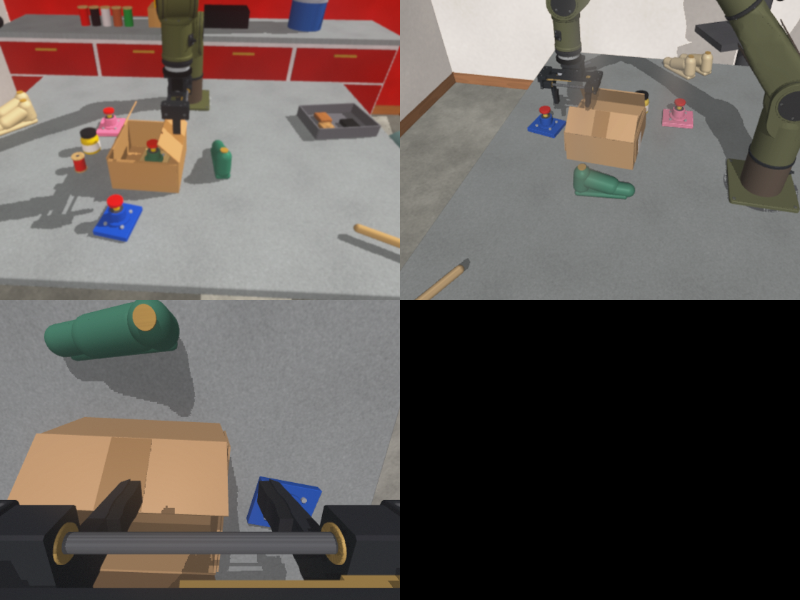

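The scene view shows the carton left of centre, at about (150,160) in the shrunken mosaic, with the red-capped presser inside at (153,147). The last is on the +y side, and the jar and spool are on the -y side. Next I'll measure with depth and colour.

```bash
python3 - <<'E'
from h import *
d=np.load("s0.npz")
P=[];C=[]
for n in "abw":
    s={k:d[n+k] for k in("frame","z_map","intrinsics","world_to_cam")}
    W=cloud(s);P.append(W.reshape(-1,3));C.append(s["frame"].reshape(-1,3))
    hsv=cv2.cvtColor(s["frame"],cv2.COLOR_RGB2HSV).reshape(-1,3).astype(int)
    H,S,V=hsv.T;p=W.reshape(-1,3)
    reg=(p[:,0]>.35)&(p[:,0]<1)&(abs(p[:,1])<.4)&(p[:,2]>.004)&(p[:,2]<.25)
    br=reg&(H>6)&(H<18)&(S>70)&(S<190)
    red=reg&((H<5)|(H>175))&(S>190)&(V>90)
    green=reg&(H>60)&(H<95)&(S>80)
    yel=reg&(H>=20)&(H<35)&(S>120)
    for nm,m in(("red",red),("green",green),("yel",yel)):
        if m.sum()<5: continue
        q=p[m]
        # cluster on xy grid
        g=np.zeros((80,100),np.uint8);ij=((q[:,:2]-[.3,-.45])/.01).astype(int).clip(0,[79,99]);g[ij[:,0],ij[:,1]]=1
        k,l=cv2.connectedComponents(g,connectivity=8)
        lab=l[ij[:,0],ij[:,1]]
        for i in range(1,k):
            t=q[lab==i]
            if len(t)>8: print(n,nm,len(t),np.percentile(t,[2,50,98],axis=0).round(3).tolist())
    q=p[br]; 
    if len(q)>50:
        low=q[(q[:,2]<.115)]
        hi=q[q[:,2]>.126]
        rr=q[abs(q[:,2]-.119)<.003]
        print(n,"brown",len(q),len(hi),len(rr))
        if len(rr)>10: print(" rimrect",cv2.minAreaRect(rr[:,:2].astype(np.float32)))
        print(" allrect",cv2.minAreaRect(q[q[:,2]<.118][:,:2].astype(np.float32)))
        np.save("br_"+n+".npy",q)
# top-down rendering
P=np.vstack(P);C=np.vstack(C)
m=(P[:,0]>.4)&(P[:,0]<.9)&(abs(P[:,1])<.33)&(P[:,2]<.26)
P,C=P[m],C[m];o=np.argsort(P[:,2]);P,C=P[o],C[o]
im=np.zeros((500,660,3),np.uint8)
im[(499-(P[:,0]-.4)*1000).astype(int).clip(0,499),(659-(P[:,1]+.33)*1000).astype(int).clip(0,659)]=C
im=cv2.dilate(im,np.ones((2,2)))
for i in range(0,500,100): cv2.line(im,(0,499-i),(8,499-i),(255,255,255))
save(im,"p1.png")
E
```

```text
a red 129 [[0.5, -0.115, 0.09], [0.524, -0.099, 0.096], [0.539, -0.086, 0.098]]
a red 164 [[0.563, -0.361, 0.01], [0.574, -0.346, 0.029], [0.577, -0.336, 0.048]]
a red 282 [[0.772, -0.179, 0.087], [0.794, -0.161, 0.092], [0.811, -0.144, 0.095]]
a green 53 [[0.415, 0.115, 0.039], [0.43, 0.129, 0.045], [0.44, 0.148, 0.05]]
a green 942 [[0.472, 0.111, 0.012], [0.584, 0.136, 0.066], [0.595, 0.166, 0.102]]
a yel 288 [[0.436, -0.372, 0.005], [0.467, -0.338, 0.056], [0.476, -0.319, 0.073]]
a yel 27 [[0.515, -0.106, 0.062], [0.523, -0.098, 0.067], [0.526, -0.09, 0.073]]
a yel 37 [[0.551, 0.131, 0.107], [0.565, 0.142, 0.109], [0.576, 0.153, 0.111]]
a yel 24 [[0.789, -0.166, 0.059], [0.797, -0.159, 0.063], [0.799, -0.154, 0.068]]
a brown 8786 1591 621
 rimrect ((0.5364453196525574, -0.10184946656227112), (0.2213485687971115, 0.25354114174842834), 86.82427978515625)
 allrect ((0.5376349091529846, -0.14708518981933594), (0.38867729902267456, 0.38164809346199036), 41.004215240478516)
b green 1485 [[0.404, 0.124, 0.01], [0.472, 0.154, 0.044], [0.528, 0.167, 0.077]]
b yel 42 [[0.411, -0.355, 0.037], [0.417, -0.335, 0.056], [0.423, -0.325, 0.069]]
b yel 23 [[0.781, -0.165, 0.058], [0.787, -0.157, 0.064], [0.796, -0.151, 0.071]]
b brown 10071 4619 536
 rimrect ((0.5357187986373901, -0.10406851023435593), (0.2312319129705429, 0.24843749403953552), 87.35952758789062)
 allrect ((0.5322179794311523, -0.12410706281661987), (0.4030218720436096, 0.3513019382953644), 29.227142333984375)
w green 9385 [[0.412, 0.11, 0.02], [0.51, 0.133, 0.072], [0.589, 0.162, 0.102]]
w brown 43734 29411 1471
 rimrect ((0.5591688752174377, -0.10395126789808273), (0.22458648681640625, 0.19781553745269775), 87.35476684570312)
 allrect ((0.5363857746124268, -0.10199149698019028), (0.21892514824867249, 0.24749593436717987), 87.39097595214844)
```

View pics/p1.png

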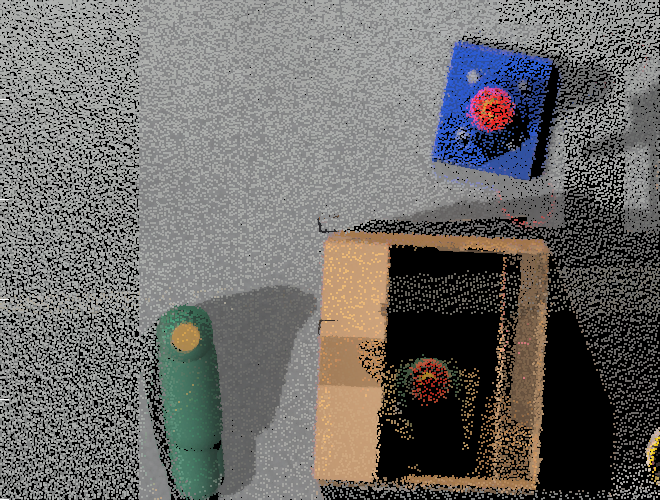

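The top-down view gives these measurements:
- **Carton:** centre about (0.537, -0.103), its x axis at about -2.7° to world x.
- **Flaps:** the left flap's free edge is at y≈-0.055 and the right's at about -0.17.
- **Cap:** about (0.52, -0.10), top at z≈0.096.

I'll shut the fingers and enter between the flap edges.

Emit:
move_arm(
  motion=[
    [-35, -30, 0, 0, 0, 0, 1],
    [-70, -60, 0, 0, 0, 0, 1],
    [-105, -90, 0, 0, 0, 0, 1],
    [-105, -90, 40, 0, 0, 0, 1],
    [-105, -90, 80, 0, 0, 0, 1],
  ],
  newtons=20,
)

```text
clock: 0.78
tool_pos: [0.5351, -0.1059, 0.1583]
eef_rot: [0.708, 0.707, 0.001, 0.001]
contact_force: [0.4, 0.4, -0.2]
opening: 0.459
finger_force: 0.0
```

Emit:
move_arm(
  motion=[
    [0, 0, 2, 0, 0, 0, 1],
    [20, 0, 2, 0, 0, 0, 1],
    [35, 0, 2, 0, 0, 0, 1],
    [50, 0, 2, 0, 0, 0, 1],
    [65, 0, 2, 0, 0, 0, 1],
  ],
)

```text
clock: 1.4
tool_pos: [0.5353, -0.0393, 0.1573]
eef_rot: [0.707, 0.707, 0.0, 0.0]
contact_force: [0.3, -1.0, 1.1]
opening: 0.006
finger_force: 0.3
```

Emit:
move_arm(
  motion=[
    [15, 0, 0, 0, 0, 0, 1],
    [30, 0, 0, 0, 0, 0, 1],
    [45, 0, 0, 0, 0, 0, 1],
    [60, 0, 0, 0, 0, 0, 1],
    [70, 0, 0, 0, 0, 0, 1],
  ],
)

```text
clock: 2.02
tool_pos: [0.5349, 0.0314, 0.1567]
eef_rot: [0.707, 0.707, 0.0, -0.0]
contact_force: [-0.6, -0.1, 0.8]
opening: 0.008
finger_force: 0.2
```

Emit:
move_arm(
  motion=[
    [4, 0, 4, 0, 0, 0, 1],
    [8, 0, 8, 0, 0, 0, 1],
    [8, 0, 12, 0, 0, 0, 1],
    [8, 0, 12, 0, 0, 0, 1],
    [8, 0, 12, 0, 0, 0, 1],
  ],
)

```text
clock: 2.65
tool_pos: [0.535, 0.0376, 0.1447]
eef_rot: [0.707, 0.707, -0.0, 0.0]
contact_force: [0.6, 0.3, 0.1]
opening: 0.009
finger_force: 0.0
```

Emit:
move_arm(
  motion=[
    [-10, 0, -12, 0, 0, 0, 1],
    [-60, 0, -12, 0, 0, 0, 1],
    [-110, 0, -12, 0, 0, 0, 1],
    [-140, 0, -12, 0, 0, 0, 1],
    [-160, 0, -12, 0, 0, 0, 1],
  ],
)

```text
clock: 3.28
tool_pos: [0.5347, -0.1254, 0.1577]
eef_rot: [0.708, 0.706, -0.0, 0.001]
contact_force: [0.5, 1.1, 0.3]
opening: 0.001
finger_force: 0.0
```

```bash
python3 - <<'E'
from h import *
a=snap("scene");b=snap("side");w=snap("wrist")
save(cv2.resize(np.vstack([np.hstack([a["frame"][100:310,50:330],b["frame"][100:310,180:460]]),np.hstack([w["frame"][::2,::2],w["frame"][::2,::2]*0])]),(800,600)),"p2.png")
E
```

```text
(no output)
```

View pics/p2.png

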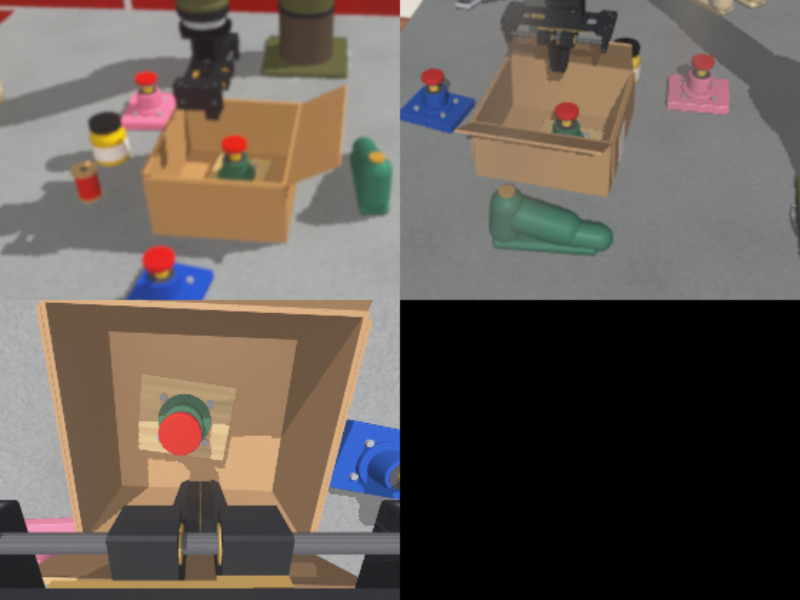

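The left flap leans well back in the scene view (edge at about (345,90)), and the cap and last are untouched. Next is the right flap.

Emit:
move_arm(
  motion=[
    [-20, 0, 0, 0, 0, 0, 1],
    [-35, 0, 0, 0, 0, 0, 1],
    [-50, 0, 0, 0, 0, 0, 1],
    [-65, 0, 0, 0, 0, 0, 1],
    [-80, 0, 0, 0, 0, 0, 1],
  ],
)

```text
clock: 4.05
tool_pos: [0.535, -0.2028, 0.1567]
eef_rot: [0.707, 0.707, 0.0, -0.0]
contact_force: [0.6, 2.0, -0.8]
opening: 0.005
finger_force: 0.5
```

Emit:
move_arm(
  motion=[
    [-15, 0, 0, 0, 0, 0, 1],
    [-30, 0, 0, 0, 0, 0, 1],
    [-38, 0, 4, 0, 0, 0, 1],
    [-40, 0, 9, 0, 0, 0, 1],
    [-40, 0, 13, 0, 0, 0, 1],
  ],
)

```text
clock: 4.68
tool_pos: [0.535, -0.2418, 0.1433]
eef_rot: [0.707, 0.707, -0.0, -0.0]
contact_force: [-0.4, -0.5, 1.0]
opening: 0.002
finger_force: 0.2
```

Emit:
move_arm(
  motion=[
    [0, 0, 0, 0, 0, 0, 1],
    [10, 0, -12, 0, 0, 0, 1],
    [50, 0, -12, 0, 0, 0, 1],
    [50, 0, -12, 0, 0, 0, 1],
  ],
)

```text
clock: 5.18
tool_pos: [0.5361, -0.1868, 0.157]
eef_rot: [0.705, 0.71, 0.002, -0.0]
contact_force: [0.5, 0.2, 0.3]
opening: 0.007
finger_force: 0.0
```

```bash
python3 - <<'E'
from h import *
a=snap("scene");b=snap("side");w=snap("wrist");st=r.get_state();print(st["tool_pos"])
save(cv2.resize(np.vstack([np.hstack([a["frame"][100:310,50:330],b["frame"][100:310,180:460]]),np.hstack([w["frame"][::2,::2],w["frame"][::2,::2]*0])]),(800,600)),"p3.png")
for n,s in zip("abw",(a,b,w)):
    W=cloud(s);hsv=cv2.cvtColor(s["frame"],cv2.COLOR_RGB2HSV).astype(int)
    m=((hsv[...,0]<6)|(hsv[...,0]>174))&(hsv[...,1]>150)
    mm=m&(abs(W[...,0]-.52)<.05)&(abs(W[...,1]+.1)<.05)&(W[...,2]>.075)&(W[...,2]<.12)
    v,u=np.nonzero(mm)
    if len(v)<20: print(n,len(v));continue
    top=mm&(W[...,2]>np.nanpercentile(W[mm][:,2],60)-.004)
    # ray cast top pixels to plane z=.096
    K=s["intrinsics"];T=np.linalg.inv(s["world_to_cam"]);v,u=np.nonzero(top)
    D=np.stack([(u-K[0,2])/K[0,0],(v-K[1,2])/K[1,1],np.ones(len(u))])
    D=(T[:3,:3]@D).T; Q=T[:3,3]+D*((.096-T[2,3])/D[:,2])[:,None]
    print(n,len(v),np.median(W[top],axis=0).round(4),"circ",cv2.minEnclosingCircle(Q[:,:2].astype(np.float32)),"mean",Q.mean(0).round(4))
    hi=(W[...,2]>.13)&(W[...,2]<.22)&(hsv[...,0]>6)&(hsv[...,0]<18)&(hsv[...,1]>70)
    p=W[hi]
    for nm,y0,sg in(("L",.007,1),("R",-.213,-1)):
        d=(p[:,1]-y0-0.047*(0.537-p[:,0])*1)*sg;t=p[(abs(p[:,1]-y0)<.1)&(abs(p[:,0]-.537)<.1)]
        if len(t)>30:
            dd=(t[:,1]-y0+.047*(t[:,0]-.537))*sg
            print("  flap",nm,len(t),np.median(np.arctan2(t[:,2]-.12,-dd)).round(2))
E
```

```text
[ 0.53523291 -0.19229425  0.15635468]
a 149 [ 0.5195 -0.0979  0.096 ] circ ((0.5205177068710327, -0.09855521470308304), 0.024358278140425682) mean [ 0.5195 -0.0979  0.096 ]
  flap L 1228 2.62
  flap R 1239 2.62
b 143 [ 0.5145 -0.0946  0.0949] circ ((0.514747679233551, -0.0931977704167366), 0.024092890322208405) mean [ 0.5145 -0.0943  0.096 ]
  flap L 627 2.64
  flap R 1149 2.63
w 3793 [ 0.5143 -0.098   0.096 ] circ ((0.5144726037979126, -0.09857861697673798), 0.021458541974425316) mean [ 0.5143 -0.098   0.096 ]
  flap R 5718 2.61
```

View pics/p3.png

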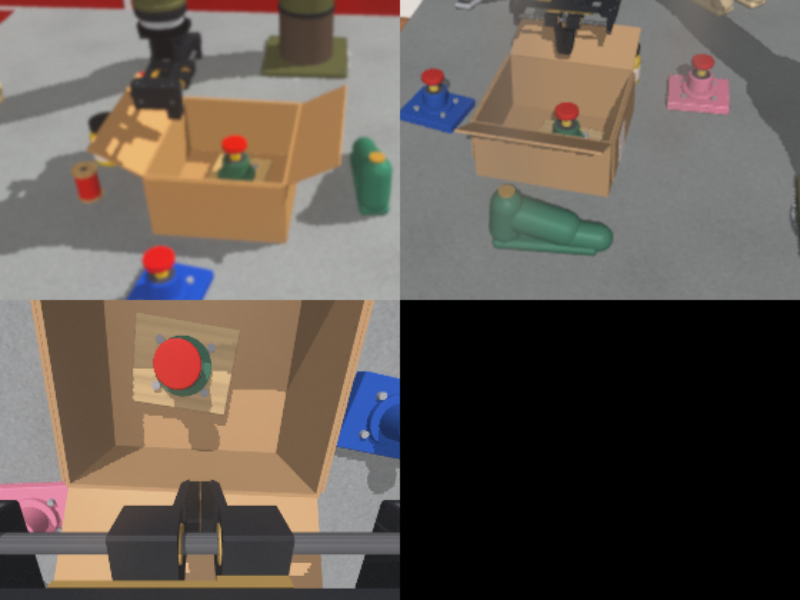

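Both flaps measure about 2.62 rad, and the bystanders haven't moved. The cap is at (0.5150, -0.0975) with its top at z 0.096. I'll move above it and descend slowly.

Emit:
move_arm(
  motion=[
    [35, -7, 0, 0, 0, 0, 1],
    [70, -14, 0, 0, 0, 0, 1],
    [95, -20, 0, 0, 0, 0, 1],
    [95, -20, 25, 0, 0, 0, 1],
    [95, -20, 45, 0, 0, 0, 1],
  ],
)

```text
clock: 5.95
tool_pos: [0.5153, -0.0978, 0.1105]
eef_rot: [0.707, 0.707, -0.0, 0.001]
contact_force: [-0.5, 0.4, -0.0]
opening: 0.004
finger_force: 0.0
```

Emit:
move_arm(
  motion=[
    [0, 0, 5, 0, 0, 0, 1],
    [0, 0, 8, 0, 0, 0, 1],
    [0, 0, 8, 0, 0, 0, 1],
    [0, 0, 8, 0, 0, 0, 1],
  ],
)

```text
clock: 6.45
tool_pos: [0.5155, -0.0971, 0.1033]
eef_rot: [0.707, 0.707, 0.0, 0.0]
contact_force: [0.4, -1.2, 0.1]
opening: 0.006
finger_force: 0.0
```

Emit:
move_arm(
  motion=[
    [0, 0, 3, 0, 0, 0, 1],
    [0, 0, 6, 0, 0, 0, 1],
    [0, 0, 9, 0, 0, 0, 1],
    [0, 0, 9, 0, 0, 0, 1],
  ],
)

```text
clock: 6.95
tool_pos: [0.5151, -0.097, 0.0938]
eef_rot: [0.707, 0.707, 0.0, 0.0]
contact_force: [-1.0, 0.3, 6.1]
opening: 0.001
finger_force: 2.5
```

Emit:
move_arm(
  motion=[
    [0, 0, 2, 0, 0, 0, 1],
    [0, 0, 4, 0, 0, 0, 1],
    [0, 0, 6, 0, 0, 0, 1],
    [0, 0, 6, 0, 0, 0, 1],
  ],
)

```text
clock: 7.45
tool_pos: [0.5151, -0.097, 0.0883]
eef_rot: [0.707, 0.707, 0.0, 0.0]
contact_force: [-1.5, 0.1, 8.9]
opening: 0.006
finger_force: 4.4
```

```bash
python3 - <<'E'
from h import *
L=[]
for i in range(8):
    snap("side"); s=r.get_state(); L.append([*s["tool_pos"],s["contact_force"][2]])
print(np.mean(L,0).round(4),np.std(L,0).round(4))
E
```

```text
[ 0.5151 -0.097   0.0884  9.0038] [0.     0.     0.     0.4175]
```

Emit:
move_arm(
  motion=[
    [0, 0, 2, 0, 0, 0, 1],
    [0, 0, 4, 0, 0, 0, 1],
    [0, 0, 4.5, 0, 0, 0, 1],
    [0, 0, 4.5, 0, 0, 0, 1],
  ],
)

```text
clock: 8.35
tool_pos: [0.5151, -0.097, 0.0842]
eef_rot: [0.707, 0.707, 0.0, 0.0]
contact_force: [-1.8, 0.1, 11.6]
opening: 0.009
finger_force: 5.9
```

```bash
python3 - <<'E'
from h import *
L=[]
for i in range(10):
    b=snap("side"); s=r.get_state(); L.append([*s["tool_pos"],s["contact_force"][2]])
a=snap("scene")
print(np.mean(L,0).round(4),np.std(L,0).round(4))
c=[]
for s in(a,b):
    p=s["world_to_cam"]@[.515,-.097,.075,1];q=s["intrinsics"]@p[:3];u,v=(q[:2]/q[2]).astype(int)
    c.append(cv2.resize(s["frame"][v-30:v+30,u-20:u+20],(400,600),interpolation=cv2.INTER_CUBIC))
save(np.hstack(c),"p4.png")
E
```

```text
[ 0.5151 -0.097   0.0842 11.809 ] [0.     0.     0.     0.5977]
```

View pics/p4.png

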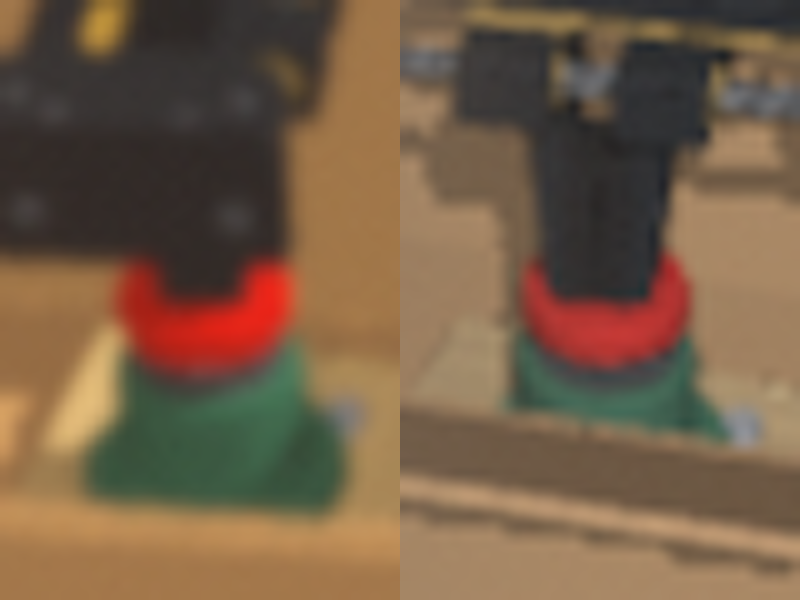

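No yellow shows now, and a thin dark steel band remains under the cap (at about (210,380) on the left). Travel is about 11.7 mm, so I'll add a small trim and hold.

Emit:
move_arm(
  motion=[
    [0, 0, 0.3, 0, 0, 0, 1],
    [0, 0, 0.3, 0, 0, 0, 1],
    [0, 0, 0.3, 0, 0, 0, 1],
    [0, 0, 0.3, 0, 0, 0, 1],
    [0, 0, 0.3, 0, 0, 0, 1],
  ],
)

```text
clock: 9.52
tool_pos: [0.5151, -0.097, 0.0839]
eef_rot: [0.707, 0.707, 0.0, 0.0]
contact_force: [-1.4, 0.6, 12.0]
opening: 0.006
finger_force: 6.0
```

Emit:
move_arm(
  motion=[
    [0, 0, 0, 0, 0, 0, 1],
    [0, 0, 0, 0, 0, 0, 1],
    [0, 0, 0, 0, 0, 0, 1],
    [0, 0, 0, 0, 0, 0, 1],
    [0, 0, 0, 0, 0, 0, 1],
  ],
)

```text
clock: 10.15
tool_pos: [0.5151, -0.097, 0.0839]
eef_rot: [0.707, 0.707, 0.0, 0.0]
contact_force: [-1.9, 0.4, 12.6]
opening: 0.005
finger_force: 6.0
```

Emit:
move_arm(
  motion=[
    [0, 0, 0, 0, 0, 0, 1],
    [0, 0, 0, 0, 0, 0, 1],
    [0, 0, 0, 0, 0, 0, 1],
    [0, 0, 0, 0, 0, 0, 1],
    [0, 0, 0, 0, 0, 0, 1],
  ],
)

```text
clock: 10.78
tool_pos: [0.5151, -0.097, 0.0839]
eef_rot: [0.707, 0.707, 0.0, 0.0]
contact_force: [-2.0, 0.4, 12.4]
opening: 0.004
finger_force: 6.0
```

Emit:
move_arm(
  motion=[
    [0, 0, 0, 0, 0, 0, 1],
    [0, 0, 0, 0, 0, 0, 1],
    [0, 0, 0, 0, 0, 0, 1],
    [0, 0, 0, 0, 0, 0, 1],
    [0, 0, 0, 0, 0, 0, 1],
  ],
)

```text
clock: 11.4
tool_pos: [0.5151, -0.097, 0.0839]
eef_rot: [0.707, 0.707, 0.0, 0.0]
contact_force: [-1.8, 0.4, 12.1]
opening: 0.008
finger_force: 6.0
```

Emit:
move_arm(
  motion=[
    [0, 0, 0, 0, 0, 0, 1],
    [0, 0, 0, 0, 0, 0, 1],
    [0, 0, 0, 0, 0, 0, 1],
    [0, 0, 0, 0, 0, 0, 1],
    [0, 0, 0, 0, 0, 0, 1],
  ],
)

```text
clock: 12.02
tool_pos: [0.5151, -0.097, 0.0839]
eef_rot: [0.707, 0.707, 0.0, 0.0]
contact_force: [-3.1, -0.2, 11.5]
opening: 0.009
finger_force: 6.0
```

```bash
python3 - <<'E'
from h import *
L=[]
for i in range(8):
    snap("side"); s=r.get_state(); L.append([*s["tool_pos"],s["contact_force"][2]])
print(np.mean(L,0).round(4))
if .083<np.mean(L,0)[2]<.0847: print(finish_job())
E
```

```text
[ 0.5151 -0.097   0.0839 12.0957]
the job is handed in; nothing more can be done
None
```

The job is handed in: both flaps lean back at about 2.6 rad, and the cap was pressed to about 12 mm (about 12.1 N), held there for over 2.5 s and still held down at hand-in; the last, jar and spool were not touched.

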